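# Sweep the used tube caps off the dissecting board into the waste tray

## Task

Clear the dissecting board: use your fingertips to sweep the four used tube caps (two blue, two orange) along the board and off its end so that all of them drop into the yellow waste tray. Only push the caps, never pick one up. Leave the dropper bottle and the specimen jar standing where they are on the board, and leave the clean instruments lying in the steel tray.

Things in the scene. Friction and masses are not known exactly. Their poses are not given: they have to be found in the camera images.
- blue_cap1_mid (a point): used blue plastic screw cap, 35 mm diameter, 14 mm tall, 12 to 17 g, lying flat (axis upright) and loose on the dissecting board; this point is its centre, 7 mm above its underside
- blue_cap2_mid (a point): used blue plastic screw cap, 35 mm diameter, 14 mm tall, 12 to 17 g, lying flat (axis upright) and loose on the dissecting board; this point is its centre, 7 mm above its underside
- orange_cap1_mid (a point): used orange plastic screw cap, 22 mm diameter, 14 mm tall, 10 to 14 g, lying flat (axis upright) and loose on the dissecting board; this point is its centre, 7 mm above its underside
- orange_cap2_mid (a point): used orange plastic screw cap, 22 mm diameter, 14 mm tall, 10 to 14 g, lying flat (axis upright) and loose on the dissecting board; this point is its centre, 7 mm above its underside
- board: white fixed dissecting board, a flat slab without rims: 240 mm along its x, 300 mm along its y, top 46 mm above the bench. Origin at the centre of its underside, on the bench; x points away from the robot, y to the robot's left, turned with the board by up to about 9 degrees. A tray stands against each of its two short ends (+y and -y)
- waste_tray: yellow plastic open waste tray, empty; 280 mm along x, 120 mm along y, 40 mm tall, walls and floor 4 mm thick, axes parallel to the board's; origin at the centre of its underside, on the bench. Fixed against one short end of the board (4 mm gap), rim 6 mm below the board's top; which end changes from run to run
- clean_tray: bare steel open instrument tray with a thin dark green liner on its floor, holding the clean tweezers and scalpel handle; 280 mm along x, 120 mm along y, 40 mm tall, walls and floor 4 mm thick, axes parallel to the board's; origin at the centre of its underside, on the bench. Fixed against one short end of the board (4 mm gap), rim 6 mm below the board's top; which end changes from run to run
- bottle: small amber dropper bottle, 25 mm diameter, 46 mm tall with its black cap, standing loose on the board near its lengthwise middle line (between the two rows of caps); origin at the centre of its underside
- jar: small white specimen jar with a green lid, 36 mm diameter, 45 mm tall, standing loose on the board near its lengthwise middle line (between the two rows of caps); origin at the centre of its underside
- tweezers: steel tweezers, 125 mm long along x, 16 mm wide, 7 mm thick, lying loose in the steel tray; origin near its middle, on its underside
- scalpel_handle: steel scalpel handle without blade, 113 mm long along x, 9 mm wide, 5 mm thick, lying loose in the steel tray; origin near its middle, on its underside

How it is judged:
By the outcome, as a careful person would: the job done as asked, in the order asked, and still so for the second after the job is handed in, with the robot touching nothing.
It also fails if it takes over 64 s, if anything falls off the work surface, if the arm or the gripper's body presses on something with over 40 N, if the wrist force passes 120 N, or if a joint passes its speed limit or range.

## Robot

A 7-joint arm with a two-finger parallel gripper is mounted at the origin on the work surface. World frame = base frame: x ahead of the robot, y to its left, z up, the work surface at z = 0. Lengths are in mm, angles in rad, forces in N, time in s.
With the tool pointing down it reaches from about 400 to 875 mm from the base axis. Payload 4.4 kg.
Tool frame: the origin (TCP) lies midway between the tips of the shut fingers; the grasp point (between the pads) lies 19 mm behind it (ctrl.grip_point_offset is the distance from the TCP to the grasp point, in mm); z points along the fingers, x is the direction in which the jaws open and shut, and the axes are right-handed (so a half turn about z gives the same grasp; the last joint's range is limited). The gripper opens to 85 mm and grips with 20 to 120 N. Pads are 22 mm wide; open, the fingers measure 114 mm over their backs; the gripper's body (76 mm by 85 mm) begins 54 mm behind the grasp point. The pads swing forward as they close: fully open they stand 13 mm farther back than shut.
Start: joints at [-1.26, 0.628, 0.038, 1.517, -0.027, 0.996, -0.02], TCP at [239.143, 604.424, 231.313] pointing down, gripper open.
Joint ranges: [-3.06, 3.06], [-0.37, 2.12], [-1.25, 1.32], [0.18, 2.47], [-1.1, 4.24], [0.23, 1.98], [-2.94, 2.94]. Speed limits (rad/s): [2.57, 2.57, 3.14, 3.14, 3.14, 3.14, 3.14].

## Interface

Orientations are given as [roll, pitch, yaw] about the fixed x, y, z axes, in that order (R = Rz(yaw) Ry(pitch) Rx(roll)).
In Python, from cell import ctrl, viewer gives the robot as it stands.
- The arm moves only by the tool apply_moves, never from a script. Its argument "series" is a list that holds one entry, the list of rows, each a list of 6 numbers: the shift along the tool's x, y, z normalised to -1 to 1, where 1 is 50 mm, then the turn, a rotation vector about the tool's x, y, z normalised to -1 to 1, where 1 is 6 degrees. In form: [[[tx, ty, tz, rx, ry, rz], ...]]. A call has exactly 5 rows; each row shifts and turns the commanded pose from where the row before left it, along the tool's axes as they then stand; what a row does not reach is not made up. A row lasts 1/8 s, in which the tool goes at most 62.5 mm and 10.7 degrees, less where a joint would pass 70% of its speed; a pose out of reach is approached as far as the arm can. A call with a number of a shift or a turn outside -1 to 1 is refused whole. A call with a gripper value outside its range is refused whole. "claw" is the gripper command: -1 is shut, 1 is fully open, values between are in proportion, set as the call begins (left out, the last holds). The fingers move at their own pace and stop on an object; the grip force is fixed at half the most. Time passes only in rows, so rows that do not move let the fingers close, or fill a call up. It gives the time, the measured TCP pose, the force and the opening at its end, in the units of the state.
- ctrl.read_state(): the state, without advancing time (a new reading comes with each control period).
- viewer.get_image(name): name is "side" or "top"; returns the picture (420x560x3 uint8, blue, green, red); there is no depth.
- viewer.camera_info(name): a dict with "K" (3x3 intrinsics, pixels), "distortion" ([k1, k2, p1, p2, k3] as OpenCV has them; the pictures are not rectified), "R" (3x3) and "t" (3): a world point X has camera coordinates R X + t. Camera axes: x right, y down, z forward; pixel columns grow to the right and rows downward; lengths in mm; the calibration is good to about 2 mm. A picture is of the moment at which its call begins. camera_info takes no time and is no camera call.
- ctrl.finish_job(): hands the job in, once; it reports no verdict.
Trained networks look in the newest picture that a camera, given by its name, has taken for a name from the list of things; names that differ only in an ending like _2 or _b are one class to them, and where a whole thing is asked for, a point or a joint stands for the part that bears it (a point fixed in the world has none). Each returns a list of dicts, best first, with "score" (0 to 1); they miss things now and then, are a little off and sometimes report something else, mostly with a low value. They report only what shows in the picture. A call takes as long as a camera call.
- viewer.find_in(camera, label): "location" ([column, row] as shares, 0 to 1, of the picture: columns of its width, rows of its height, amid what is visible of it).
The state is a dict: "clock": time; "qpos": joint angles; "qd": joint speeds; "tau": joint torques, N m; "eef_pos": TCP position; "tool_rot": TCP orientation; "force": force on the tool from outside, world axes, zero at the start; "torque": the same for the moment, N m; "width": finger opening in mm.
Only numpy, scipy, OpenCV 4.12 (cv2) and the standard library are available. Lean on these libraries where they do the work, as an engineer would, in place of code of your own. Each camera call takes 0.05 s, during which the arm holds its last target. There are 200 camera calls.

## Working session

There is one attempt and no reset: what is moved stays moved. The work goes in short steps, Python scripts to look and compute and a tool call to move; the robot and the scene stay as the last step left them, time stands still between calls to the robot, and variables do not carry over. Pictures are saved under pics/ and viewed, about 8 in all and at most 12, crops included, and the job is handed in when it is done.

Besides the shell and the picture viewer there is one more tool, called after "Request:" by a JSON object that holds its "api" and its "payload". apply_moves: Moves the arm, as the interface text tells. Scaled input: -1 to 1 covers 50 mm each way for a shift and 6 degrees each way for a turn. Its arguments: {"type":"object","properties":{"series":{"type":"array","items":{"type":"array","items":{"type":"array","items":{"type":"number"}}}},"claw":{"type":"number"}},"required":["series"]}

```bash
mkdir -p pics; cat > h.py <<'E'
import numpy as np, cv2
from cell import ctrl, viewer
def ray(cam,uv):
    c=viewer.camera_info(cam);K=np.array(c["K"],float);R=np.array(c["R"]);t=np.array(c["t"])
    p=cv2.undistortPoints(np.array([[uv]],float),K,np.array(c["distortion"],float))[0,0]
    return -R.T@t, R.T@np.array([p[0],p[1],1])
def atz(cam,uv,z):
    o,d=ray(cam,uv); return o+d*(z-o[2])/d[2]
def proj(cam,X):
    c=viewer.camera_info(cam);R=np.array(c["R"],float)
    return cv2.projectPoints(np.array(X,float).reshape(-1,1,3),cv2.Rodrigues(R)[0],np.array(c["t"],float),np.array(c["K"],float),np.array(c["distortion"],float))[0][:,0]
E
python3 - <<'E'
from h import *
np.set_printoptions(precision=1,suppress=True)
for c in("top","side"):
    cv2.imwrite(f"pics/{c}0.png",viewer.get_image(c))
    print(c,ray(c,(280,210)))
    for n,z in(("blue_cap1_mid",53),("orange_cap1_mid",53),("board",46),("waste_tray",4),("clean_tray",4),("bottle",69),("jar",68)):
        for r in viewer.find_in(c,n)[:4]:
            uv=np.array(r["location"])*[560,420]; print(n,round(r["score"],2),uv,atz(c,uv,z))
print(ctrl.read_state())
E
```

```text
top (array([413.2,   8.4, 922.2]), array([ 0.2,  0. , -1. ]))
blue_cap1_mid 0.75 [226.8 253.2] [505.8 123.3  53. ]
board 0.72 [266.5 227.5] [555.3  48.6  46. ]
waste_tray 0.73 [380.2 230.3] [ 554.6 -176.1    4. ]
clean_tray 0.74 [159.8 218.3] [583.1 266.8   4. ]
clean_tray 0.57 [227.6 216.2] [586.  129.4   4. ]
bottle 0.63 [293.3 217.6] [570.   -2.8  69. ]
jar 0.9 [225.9 215.8] [574.8 124.2  68. ]
jar 0.7 [160.6 217.6] [572.6 247.4  68. ]
jar 0.37 [268.2 227.1] [552.5  44.4  68. ]
side (array([222.5, 435.1, 656.3]), array([ 0.4, -0.5, -0.8]))
blue_cap1_mid 0.64 [243.1 171.4] [643.4 -16.2  53. ]
blue_cap1_mid 0.62 [258.5 257.3] [496.5 114.8  53. ]
orange_cap1_mid 0.53 [323.5 203.5] [481.5 -45.6  53. ]
orange_cap1_mid 0.45 [215.4 203.9] [627.4  75.8  53. ]
board 0.75 [256.3 223.5] [547.4  59.7  46. ]
waste_tray 0.76 [341.5 163.2] [ 537.  -200.6    4. ]
waste_tray 0.17 [165.3 304.7] [574.4 253.7   4. ]
clean_tray 0.63 [164.3 303.6] [577.1 253.4   4. ]
bottle 0.83 [274.8 189.5] [559.5  -5.5  69. ]
jar 0.62 [220.5 229.6] [572.4 120.1  68. ]
{'clock': 0.8, 'qpos': array([-1.3,  0.6,  0. ,  1.5, -0. ,  1. , -0. ]), 'qd': array([-0., -0.,  0., -0.,  0.,  0., -0.]), 'tau': array([  0. , -56.3,   1.2, -19.4,   0. ,   0. ,   0. ]), 'eef_pos': array([239.1, 604.5, 231.4]), 'tool_rot': array([-3.1, -0. ,  1.2]), 'force': array([-0.3, -0.6,  0.2]), 'torque': array([-0.,  0., -0.]), 'width': 85.3114490200492}
```

```bash
ls
```

```text
h.py
pics
```

View pics/top0.png

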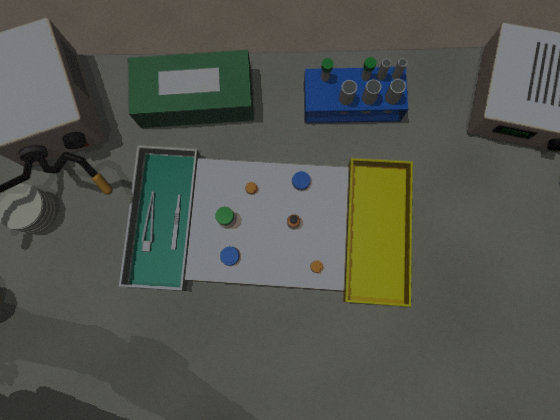

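View pics/side0.png

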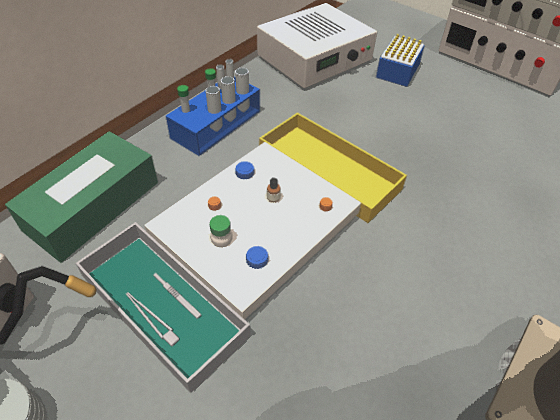

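Top view: far row has orange (251,188) and blue (301,181). Near row has blue (230,256) and orange (317,267). The jar is at (225,217), the bottle at (293,221), and the yellow tray on the right (-y). The side view agrees. An obstacle handle sits near (100,185) top / (80,286) side.

```bash
cat > caps.py <<'E'
from h import *
np.set_printoptions(precision=1,suppress=True)
def blobs(cam,im=None):
    im=viewer.get_image(cam) if im is None else im
    h=cv2.cvtColor(im,cv2.COLOR_BGR2HSV); out=[]
    for n,lo,hi in(("blue",(105,120,50),(125,255,255)),("orange",(4,140,60),(17,255,255))):
        m=cv2.inRange(h,lo,hi); k,_,s,c=cv2.connectedComponentsWithStats(m)
        for i in range(1,k):
            X=atz(cam,c[i],57)   # mostly top face seen
            if 15<s[i,4]<700 and 400<X[0]<720 and -290<X[1]<250: out.append((n,s[i,4],c[i],X))
    return out
if __name__=="__main__":
    for cam in("top","side"):
        for b in blobs(cam): print(cam,*b)
E
python3 - <<'E'
from caps import *
for c in("top","side"):
    for b in blobs(c,cv2.imread(f"pics/{c}0.png")): print(c,*b)
def tri(a,b):
    o1,d1=ray("top",a);o2,d2=ray("side",b)
    s=np.linalg.lstsq(np.c_[d1,-d2],o2-o1,rcond=None)[0]; return o1+d1*s[0],o2+d2*s[1]
for n,a,b in(("handle",(108,190),(93,293)),("jarlid",(224.5,215.5),(220,225)),("bottlecap",(293,219),(273.5,182)),("blueA",(301,180.5),(244.5,170)),("blueB",(230,256),(257,257)),("rackTube",(397,90),(242,78)),("greenbox",(132,126),(61,261)),("tube",(349,90),(214,90))): print(n,*tri(a,b))
for p in((197,160),(351,163),(348,290),(187,282)): print("corner",atz("top",p,46))
for p in((412,160),(410,304),(346,300),(352,160)): print("waste rim",atz("top",p,40))
E
```

```text
top blue 242 [300.8 180. ] [645.9 -18.3  57. ]
top blue 264 [229.2 255.5] [501.  118.1  57. ]
top orange 60 [251.3 186.8] [633.4  77.5  57. ]
top orange 17 [296.6 222.5] [562.7  -9.1  57. ]
top orange 32 [318.4 265.2] [481.7 -48.5  57. ]
side blue 208 [243.9 168.8] [643.9 -19.3  57. ]
side blue 310 [256.5 255.3] [499.6 116.   57. ]
side orange 16 [269.2 188.6] [575.6  -9.9  57. ]
side orange 92 [213.5 201.4] [631.3  75.9  57. ]
side orange 119 [325.6 203.7] [476.8 -44.4  57. ]
handle [618.6 336.3 102. ] [614.2 332.9  99.5]
jarlid [572.1 124.4  85.6] [569.4 122.7  84.8]
bottlecap [563.7  -1.9  89. ] [561.1  -3.3  88.5]
blueA [645.5 -18.7  54.4] [643.3 -20.1  53.8]
blueB [500.4 117.1  53.6] [498.5 116.   53.3]
rackTube [ 809.8 -201.8   94.1] [ 808.3 -202.7   93.7]
greenbox [771.  324.6  29.5] [760.6 316.   22.3]
tube [ 801.3 -108.3  116.1] [ 800.3 -108.9  115.7]
corner [692.  186.3  46. ]
corner [ 682.  -117.3   46. ]
corner [ 436.6 -102.8   46. ]
corner [453.1 198.2  46. ]
waste rim [ 688.1 -237.2   40. ]
waste rim [ 411.2 -216.2   40. ]
waste rim [418.5 -99.2  40. ]
waste rim [ 689.9 -120.4   40. ]
```

```bash
cat > plan.py <<'E'
from h import *
import sys, json
from scipy.spatial.transform import Rotation as Ro
def pose():
    s=ctrl.read_state(); return np.array(s["eef_pos"]),Ro.from_euler("xyz",s["tool_rot"]),s
def plan(wps,yaw=-0.055):
    "wps: (x,y,z,nrows); tool down at yaw; prints calls of 5 rows"
    p,R,s=pose(); print("at",p.round(1),np.degrees(s["tool_rot"]).round(1),"t",round(s["clock"],2),"w",round(s["width"],1),"F",np.round(s["force"],1))
    rows=[]; T=Ro.from_euler("xyz",[np.pi,0,yaw])
    for x,y,z,n in wps:
        for k in range(n,0,-1):
            d=R.inv().apply((np.array([x,y,z])-p)/k)
            w=(R.inv()*T).as_rotvec(); a=np.linalg.norm(w); w=w*min(1,np.radians(5.9)/max(a,1e-9))
            r=np.r_[d/50,np.degrees(w)/6].round(2)+0.0; assert abs(r).max()<=1 and np.linalg.norm(d)<62,(d,r)
            rows.append(r.tolist()); p=p+R.apply(r[:3]*50); R=R*Ro.from_rotvec(np.radians(r[3:]*6))
    while len(rows)%5: rows.append([0]*6)
    for i in range(0,len(rows),5): print(json.dumps([rows[i:i+5]]))
if __name__=="__main__": plan(json.loads(sys.argv[1]))
E
python3 plan.py '[[646,24,180,15],[646,24,90,3],[646,24,51,2]]'
```

```text
at [239.1 604.5 231.4] [-180.    -0.    68.4] t 0.8 w 85.3 F [-0.3 -0.6  0.2]
[[[-0.52, 0.79, 0.07, 0.0, 0.0, 0.98], [-0.44, 0.84, 0.07, 0.0, 0.0, 0.98], [-0.35, 0.88, 0.07, 0.0, 0.0, 0.98], [-0.26, 0.91, 0.07, 0.0, 0.0, 0.98], [-0.16, 0.93, 0.07, 0.0, 0.0, 0.98]]]
[[[-0.07, 0.94, 0.07, 0.0, 0.0, 0.98], [0.03, 0.94, 0.07, 0.0, 0.0, 0.98], [0.13, 0.94, 0.07, 0.0, 0.0, 0.98], [0.22, 0.92, 0.07, 0.0, 0.0, 0.98], [0.32, 0.89, 0.07, 0.0, 0.0, 0.98]]]
[[[0.41, 0.85, 0.07, 0.0, 0.0, 0.98], [0.49, 0.81, 0.06, 0.0, 0.0, 0.98], [0.57, 0.75, 0.07, 0.0, 0.0, 0.17], [0.59, 0.74, 0.06, 0.0, 0.0, 0.0], [0.58, 0.74, 0.07, 0.0, 0.0, 0.0]]]
[[[0.0, 0.0, 0.6, 0.0, 0.0, 0.0], [0.0, 0.0, 0.6, 0.0, 0.0, 0.0], [0.0, 0.0, 0.6, 0.0, 0.0, 0.0], [0.0, 0.0, 0.39, 0.0, 0.0, 0.0], [0.0, 0.0, 0.39, 0.0, 0.0, 0.0]]]
```

Request:
{"api": "apply_moves", "payload": {"series": [[[-0.52,0.79,0.07,0,0,0.98],[-0.44,0.84,0.07,0,0,0.98],[-0.35,0.88,0.07,0,0,0.98],[-0.26,0.91,0.07,0,0,0.98],[-0.16,0.93,0.07,0,0,0.98]]], "claw": -0.58}}

```text
clock: 1.42
eef_pos: [375.6, 409.4, 214.0]
tool_rot: [-3.141, -0.001, 0.678]
force: [0.1, 1.1, -0.5]
width: 18.2
```

Request:
{"api": "apply_moves", "payload": {"series": [[[-0.07,0.94,0.07,0,0,0.98],[0.03,0.94,0.07,0,0,0.98],[0.13,0.94,0.07,0,0,0.98],[0.22,0.92,0.07,0,0,0.98],[0.32,0.89,0.07,0,0,0.98]]]}}

```text
clock: 2.05
eef_pos: [511.0, 216.0, 196.4]
tool_rot: [-3.141, -0.001, 0.165]
force: [2.1, 0.6, 1.1]
width: 18.0
```

Request:
{"api": "apply_moves", "payload": {"series": [[[0.41,0.85,0.07,0,0,0.98],[0.49,0.81,0.06,0,0,0.98],[0.57,0.75,0.07,0,0,0.17],[0.59,0.74,0.06,0,0,0],[0.58,0.74,0.07,0,0,0]]]}}

```text
clock: 2.68
eef_pos: [646.9, 23.1, 179.8]
tool_rot: [-3.141, -0.0, -0.055]
force: [0.7, -0.1, 0.2]
width: 17.9
```

Request:
{"api": "apply_moves", "payload": {"series": [[[0,0,0.6,0,0,0],[0,0,0.6,0,0,0],[0,0,0.6,0,0,0],[0,0,0.4,0,0,0],[0,0,0.34,0,0,0]]]}}

```text
clock: 3.3
eef_pos: [646.1, 24.2, 52.0]
tool_rot: [-3.142, -0.0, -0.055]
force: [0.8, -0.3, 0.2]
width: 17.8
```

```bash
python3 - <<'E'
from h import *
a=viewer.get_image("side")[110:270,160:400]; cv2.imwrite("pics/c1.png",cv2.resize(a,None,fx=3.2,fy=3.2,interpolation=2))
b=viewer.get_image("top"); cv2.imwrite("pics/t1.png",b)
E
python3 plan.py '[[643,-110,51,8],[641,-150,52,3],[641,-150,52,1],[644,-115,110,3]]'
```

```text
at [644.9  24.2  51.2] [180.    0.2  -3.2] t 3.4 w 18.0 F [-0.6 -0.2 -0.2]
[[[0.01, 0.34, 0.0, 0.0, 0.03, 0.0], [0.01, 0.33, 0.0, 0.0, 0.0, 0.0], [0.02, 0.34, 0.0, 0.0, 0.0, 0.0], [0.01, 0.33, 0.0, 0.0, 0.0, 0.0], [0.02, 0.34, 0.0, 0.0, 0.0, 0.0]]]
[[[0.01, 0.33, 0.0, 0.0, 0.0, 0.0], [0.02, 0.34, 0.0, 0.0, 0.0, 0.0], [0.01, 0.33, 0.0, 0.0, 0.0, 0.0], [0.0, 0.27, -0.01, 0.0, 0.0, 0.0], [0.0, 0.27, 0.0, 0.0, 0.0, 0.0]]]
[[[0.01, 0.26, -0.01, 0.0, 0.0, 0.0], [0.0, 0.0, 0.0, 0.0, 0.0, 0.0], [0.01, -0.23, -0.39, 0.0, 0.0, 0.0], [0.0, -0.23, -0.38, 0.0, 0.0, 0.0], [0.01, -0.24, -0.39, 0.0, 0.0, 0.0]]]
```

View pics/c1.png

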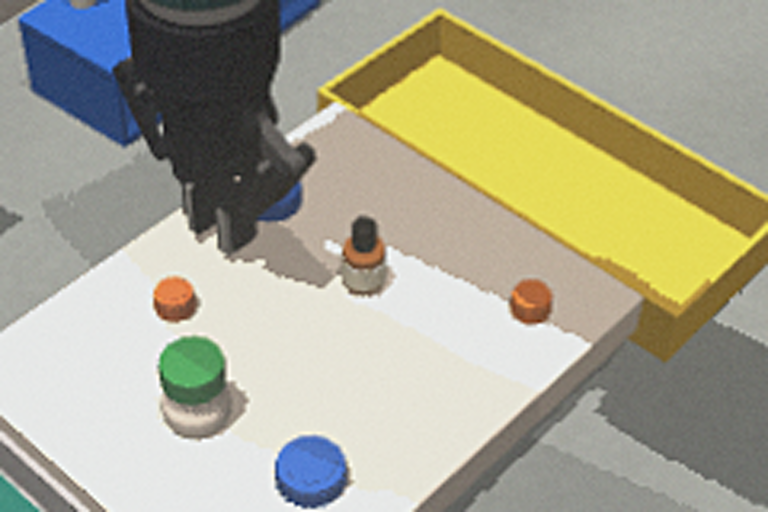

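Side crop: the fingertips are just above the board and right behind the far blue cap, clear of the orange cap and the bottle. Sweeping it now.

Request:
{"api": "apply_moves", "payload": {"series": [[[0.01,0.34,0,0,0,0],[0.01,0.33,0,0,0,0],[0.02,0.34,0,0,0,0],[0.01,0.33,0,0,0,0],[0.02,0.34,0,0,0,0]]]}}

```text
clock: 4.03
eef_pos: [644.8, -61.4, 53.0]
tool_rot: [-3.142, -0.0, -0.056]
force: [0.3, 0.7, -0.5]
width: 17.6
```

Request:
{"api": "apply_moves", "payload": {"series": [[[0.01,0.33,0,0,0,0],[0.02,0.34,0,0,0,0],[0.01,0.33,0,0,0,0],[0,0.27,-0.01,0,0,0],[0,0.27,0,0,0,0]]]}}

```text
clock: 4.65
eef_pos: [642.4, -137.7, 53.3]
tool_rot: [-3.141, 0.0, -0.055]
force: [0.1, 0.3, -0.2]
width: 17.7
```

Request:
{"api": "apply_moves", "payload": {"series": [[[0.01,0.26,-0.01,0,0,0],[0,0,0,0,0,0],[0,-0.23,-0.8,0,0,0],[0,-0.23,-0.8,0,0,0],[0,-0.24,-0.8,0,0,0]]]}}

```text
clock: 5.28
eef_pos: [644.2, -113.6, 174.9]
tool_rot: [-3.141, 0.0, -0.054]
force: [-0.3, -0.5, -0.9]
width: 18.0
```

```bash
python3 caps.py; python3 - <<'E'
from h import *
cv2.imwrite("pics/s2.png",viewer.get_image("side"))
E
python3 plan.py '[[635,118,172,5],[633,118,90,3],[633,118,51,2]]'
```

```text
top blue 264 [229.2 255.6] [500.9 118.1  57. ]
top orange 46 [251.9 186.3] [634.4  76.2  57. ]
side blue 52 [282.8 148.1] [ 623.6 -111.4   57. ]
side blue 313 [256.4 255.3] [499.7 116.1  57. ]
side orange 37 [273.4 188.7] [569.6 -14.3  57. ]
side orange 99 [213.3 202. ] [630.6  77.1  57. ]
side orange 124 [325.5 203.8] [476.7 -44.1  57. ]
at [ 646.1 -113.3  176.3] [-180.    -0.3   -3. ] t 5.42 w 17.9 F [-0.  -0.3 -0.3]
[[[-0.09, -0.92, 0.02, -0.01, -0.05, 0.02], [-0.1, -0.92, 0.02, 0.0, 0.0, 0.0], [-0.09, -0.92, 0.02, 0.0, 0.0, 0.0], [-0.1, -0.92, 0.01, 0.0, 0.0, 0.0], [-0.09, -0.93, 0.02, 0.0, 0.0, 0.0]]]
[[[-0.01, 0.0, 0.55, 0.0, 0.0, 0.0], [-0.02, 0.0, 0.54, 0.0, 0.0, 0.0], [-0.01, 0.0, 0.55, 0.0, 0.0, 0.0], [0.0, 0.0, 0.39, 0.0, 0.0, 0.0], [0.0, 0.0, 0.39, 0.0, 0.0, 0.0]]]
```

View pics/s2.png

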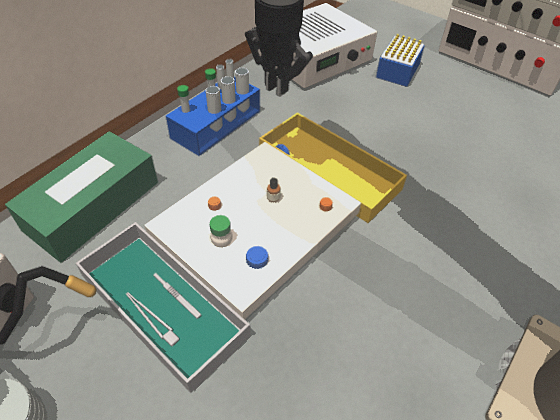

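The far blue cap is in the yellow tray at (283,149), and everything else is unmoved. Next is the far orange cap.

Request:
{"api": "apply_moves", "payload": {"series": [[[-0.09,-0.92,0.02,0,-0.05,0.02],[-0.1,-0.92,0.02,0,0,0],[-0.09,-0.92,0.02,0,0,0],[-0.1,-0.92,0.02,0,0,0],[-0.09,-0.93,0.02,0,0,0]]]}}

```text
clock: 6.05
eef_pos: [632.8, 117.9, 167.4]
tool_rot: [3.141, 0.008, -0.057]
force: [1.1, -0.0, -0.1]
width: 18.0
```

Request:
{"api": "apply_moves", "payload": {"series": [[[-0.01,0,0.55,0,0,0],[-0.02,0,0.54,0,0,0],[-0.01,0,0.55,0,0,0],[0,0,0.42,0,0,0],[0,0,0.39,0,0,0]]]}}

```text
clock: 6.68
eef_pos: [630.5, 116.6, 45.7]
tool_rot: [3.141, 0.007, -0.057]
force: [-31.7, -6.2, 119.9]
width: 18.2
```

```bash
python3 plan.py '[[626,-115,51,14],[624,-155,52,4],[624,-155,52,1],[626,-100,175,4]]'
```

```text
at [630.5 116.6  45.7] [180.    0.4  -3.3] t 6.67 w 18.2 F [-31.7  -6.2 119.9]
[[[0.01, 0.33, -0.01, 0.0, 0.07, -0.02], [0.01, 0.33, -0.01, 0.0, 0.0, 0.0], [0.01, 0.33, -0.01, 0.0, 0.0, 0.0], [0.01, 0.33, -0.01, 0.0, 0.0, 0.0], [0.01, 0.33, -0.01, 0.0, 0.0, 0.0]]]
[[[0.01, 0.33, -0.01, 0.0, 0.0, 0.0], [0.01, 0.33, -0.01, 0.0, 0.0, 0.0], [0.01, 0.33, -0.01, 0.0, 0.0, 0.0], [0.01, 0.33, 0.0, 0.0, 0.0, 0.0], [0.02, 0.33, -0.01, 0.0, 0.0, 0.0]]]
[[[0.01, 0.33, 0.0, 0.0, 0.0, 0.0], [0.02, 0.33, -0.01, 0.0, 0.0, 0.0], [0.01, 0.33, 0.0, 0.0, 0.0, 0.0], [0.02, 0.34, -0.01, 0.0, 0.0, 0.0], [0.0, 0.2, 0.0, 0.0, 0.0, 0.0]]]
[[[0.0, 0.2, -0.01, 0.0, 0.0, 0.0], [0.0, 0.2, 0.0, 0.0, 0.0, 0.0], [0.0, 0.2, -0.01, 0.0, 0.0, 0.0], [0.0, 0.0, 0.0, 0.0, 0.0, 0.0], [-0.01, -0.27, -0.61, 0.0, 0.0, 0.0]]]
[[[0.0, -0.28, -0.62, 0.0, 0.0, 0.0], [-0.01, -0.27, -0.61, 0.0, 0.0, 0.0], [0.0, -0.28, -0.62, 0.0, 0.0, 0.0], [0, 0, 0, 0, 0, 0], [0, 0, 0, 0, 0, 0]]]
```

That descent pressed on the board: I chained it without re-reading the height after the previous move. Lifting straight up first.

Request:
{"api": "apply_moves", "payload": {"series": [[[0,0,-0.16,0,0,0],[0,0,0,0,0,0],[0,0,0,0,0,0],[0,0,0,0,0,0],[0,0,0,0,0,0]]]}}

```text
clock: 7.3
eef_pos: [631.1, 116.6, 54.1]
tool_rot: [3.142, 0.006, -0.057]
force: [-0.2, -0.5, 0.3]
width: 17.8
```

```bash
python3 plan.py '[[626,-115,51.5,14],[624,-155,52,4],[624,-155,52,1],[626,-100,175,4]]'; python3 caps.py
```

```text
at [631.1 116.6  54.1] [180.    0.3  -3.3] t 7.3 w 17.8 F [-0.2 -0.5  0.3]
[[[0.01, 0.33, 0.0, 0.0, 0.05, -0.02], [0.01, 0.33, 0.0, 0.0, 0.0, 0.0], [0.01, 0.33, 0.0, 0.0, 0.0, 0.0], [0.01, 0.33, 0.0, 0.0, 0.0, 0.0], [0.01, 0.33, 0.01, 0.0, 0.0, 0.0]]]
[[[0.01, 0.33, 0.0, 0.0, 0.0, 0.0], [0.01, 0.33, 0.01, 0.0, 0.0, 0.0], [0.01, 0.33, 0.0, 0.0, 0.0, 0.0], [0.01, 0.33, 0.01, 0.0, 0.0, 0.0], [0.01, 0.33, 0.0, 0.0, 0.0, 0.0]]]
[[[0.01, 0.33, 0.01, 0.0, 0.0, 0.0], [0.01, 0.33, 0.0, 0.0, 0.0, 0.0], [0.02, 0.34, 0.01, 0.0, 0.0, 0.0], [0.01, 0.33, 0.0, 0.0, 0.0, 0.0], [0.0, 0.2, 0.0, 0.0, 0.0, 0.0]]]
[[[0.0, 0.2, 0.0, 0.0, 0.0, 0.0], [0.0, 0.2, 0.0, 0.0, 0.0, 0.0], [0.01, 0.2, -0.01, 0.0, 0.0, 0.0], [0.0, 0.0, 0.0, 0.0, 0.0, 0.0], [-0.01, -0.27, -0.61, 0.0, 0.0, 0.0]]]
[[[0.0, -0.28, -0.62, 0.0, 0.0, 0.0], [-0.01, -0.27, -0.61, 0.0, 0.0, 0.0], [0.0, -0.28, -0.62, 0.0, 0.0, 0.0], [0, 0, 0, 0, 0, 0], [0, 0, 0, 0, 0, 0]]]
top blue 107 [356.2 184.6] [ 635.4 -124.1   57. ]
top blue 259 [229.3 255.5] [501. 118.  57.]
top orange 95 [250.8 187.4] [632.3  78.3  57. ]
top orange 50 [293.5 221.6] [564.4  -3.1  57. ]
top orange 103 [316.2 266.1] [480.2 -44.2  57. ]
side blue 51 [282.8 148.2] [ 623.5 -111.3   57. ]
side blue 310 [256.3 255.4] [499.7 116.3  57. ]
side orange 49 [273.2 188.9] [569.5 -13.9  57. ]
side orange 119 [325.7 203.7] [476.6 -44.5  57. ]
```

Request:
{"api": "apply_moves", "payload": {"series": [[[0.01,0.33,0,0,0,0],[0.01,0.33,0.01,0,0,0],[0.01,0.33,0,0,0,0],[0.01,0.33,0,0,0,0],[0.01,0.33,0,0,0,0]]]}}

```text
clock: 8.02
eef_pos: [629.0, 32.6, 53.9]
tool_rot: [3.142, 0.005, -0.058]
force: [0.9, 0.3, -0.3]
width: 18.0
```

Request:
{"api": "apply_moves", "payload": {"series": [[[0.01,0.33,0,0,0,0],[0.01,0.33,0,0,0,0],[0.01,0.33,0,0,0,0],[0.01,0.33,0,0,0,0],[0.01,0.33,0,0,0,0]]]}}

```text
clock: 8.65
eef_pos: [626.8, -49.5, 53.9]
tool_rot: [-3.142, 0.005, -0.057]
force: [-0.0, 0.2, -0.6]
width: 18.2
```

```bash
python3 plan.py '[[626,-115,52.5,4],[624,-165,52.5,5],[624,-165,52.5,1],[626,-110,175,5]]'
```

```text
at [626.8 -49.5  53.9] [-180.     0.3   -3.3] t 8.65 w 18.2 F [-0.   0.2 -0.6]
[[[0.01, 0.33, 0.01, 0.0, 0.05, -0.02], [0.02, 0.33, 0.01, 0.0, 0.0, 0.0], [0.01, 0.32, 0.0, 0.0, 0.0, 0.0], [0.02, 0.33, 0.01, 0.0, 0.0, 0.0], [0.0, 0.2, 0.0, 0.0, 0.0, 0.0]]]
[[[0.0, 0.2, 0.0, 0.0, 0.0, 0.0], [0.0, 0.2, 0.0, 0.0, 0.0, 0.0], [0.01, 0.2, 0.0, 0.0, 0.0, 0.0], [0.0, 0.2, 0.0, 0.0, 0.0, 0.0], [0.0, 0.0, 0.0, 0.0, 0.0, 0.0]]]
[[[0.0, -0.22, -0.49, 0.0, 0.0, 0.0], [0.0, -0.22, -0.49, 0.0, 0.0, 0.0], [-0.01, -0.22, -0.49, 0.0, 0.0, 0.0], [0.0, -0.22, -0.49, 0.0, 0.0, 0.0], [-0.01, -0.22, -0.49, 0.0, 0.0, 0.0]]]
```

Request:
{"api": "apply_moves", "payload": {"series": [[[0.01,0.33,0,0,0,0],[0.02,0.33,0,0,0,0],[0.01,0.32,0,0,0,0],[0.02,0.33,0,0,0,0],[0,0.3,0,0,0,0]]]}}

```text
clock: 9.28
eef_pos: [625.2, -130.2, 53.9]
tool_rot: [3.141, 0.005, -0.058]
force: [-0.6, -0.5, 0.1]
width: 17.6
```

Request:
{"api": "apply_moves", "payload": {"series": [[[0,0.3,0,0,0,0],[0,0.3,0,0,0,0],[0,0.2,0,0,0,0],[0,0,0,0,0,0],[0,0,0,0,0,0]]]}}

```text
clock: 9.9
eef_pos: [623.0, -168.0, 53.8]
tool_rot: [-3.141, 0.005, -0.057]
force: [-0.0, 0.3, 0.5]
width: 17.8
```

Request:
{"api": "apply_moves", "payload": {"series": [[[0,-0.2,-0.5,0,0,0],[0,-0.2,-0.5,0,0,0],[0,-0.2,-0.5,0,0,0],[0,-0.2,-0.5,0,0,0],[0,-0.2,-0.5,0,0,0]]]}}

```text
clock: 10.52
eef_pos: [626.4, -117.3, 179.6]
tool_rot: [-3.141, 0.005, -0.056]
force: [-0.1, -0.1, -0.2]
width: 17.8
```

```bash
python3 - <<'E'
from h import *
a=viewer.get_image("side")[110:270,160:400]; b=viewer.get_image("top")[140:310,180:420]
cv2.imwrite("pics/c3.png",cv2.resize(np.vstack([a,b]),None,fx=1.8,fy=1.8,interpolation=2))
E
python3 caps.py;python3 plan.py '[[480,2,177,5]]'
```

```text
top blue 263 [229.2 255.6] [500.9 118.2  57. ]
top orange 28 [295.7 222.5] [562.6  -7.3  57. ]
side blue 50 [282.1 147.8] [ 625.2 -111.4   57. ]
side blue 312 [256.4 255.3] [499.6 116.1  57. ]
side orange 79 [307.5 162.1] [ 563.2 -110.1   57. ]
side orange 38 [273.1 188.7] [570. -14.  57.]
side orange 124 [325.6 203.8] [476.6 -44.1  57. ]
at [ 626.4 -118.1  178.8] [-180.     0.3   -3.2] t 10.72 w 17.8 F [-0.4 -0.5 -0.6]
[[[-0.61, -0.45, 0.01, 0.0, 0.05, -0.01], [-0.61, -0.45, 0.01, 0.0, 0.0, 0.0], [-0.61, -0.45, 0.01, 0.0, 0.0, 0.0], [-0.61, -0.44, 0.0, 0.0, 0.0, 0.0], [-0.62, -0.45, 0.01, 0.0, 0.0, 0.0]]]
```

View pics/c3.png

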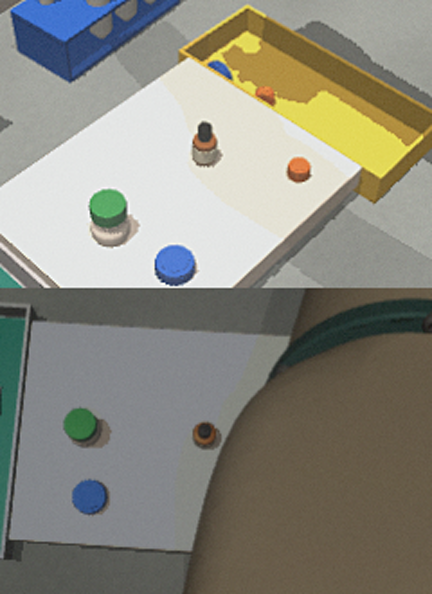

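Both far-row caps are in the tray, and the jar and bottle are unmoved. Moving on to the near orange cap.

Request:
{"api": "apply_moves", "payload": {"series": [[[-0.61,-0.44,0,0,0,0],[-0.61,-0.44,0,0,0,0],[-0.61,-0.44,0,0,0,0],[-0.61,-0.44,0,0,0,0],[-0.61,-0.44,0,0,0,0]]]}}

```text
clock: 11.35
eef_pos: [478.6, -0.1, 178.6]
tool_rot: [3.141, 0.007, -0.058]
force: [0.5, 0.8, 0.5]
width: 18.3
```

Request:
{"api": "apply_moves", "payload": {"series": [[[0,0,0.7,0,0,0],[0,0,0.7,0,0,0],[0,0,0.4,0,0,0],[0,0,0,0,0,0],[0,0,0,0,0,0]]]}}

```text
clock: 11.98
eef_pos: [480.0, -0.8, 89.8]
tool_rot: [3.141, 0.005, -0.058]
force: [0.5, -0.8, -0.4]
width: 17.6
```

```bash
python3 plan.py '[[479,-5,53.5,5]]'
```

```text
at [480.   -0.8  89.8] [180.    0.3  -3.3] t 11.97 w 17.6 F [ 0.5 -0.8 -0.4]
[[[0.0, 0.02, 0.15, 0.0, 0.05, -0.03], [0.0, 0.02, 0.14, 0.0, 0.0, 0.0], [0.0, 0.02, 0.15, 0.0, 0.0, 0.0], [-0.01, 0.01, 0.14, 0.0, 0.0, 0.0], [0.0, 0.02, 0.15, 0.0, 0.0, 0.0]]]
```

Request:
{"api": "apply_moves", "payload": {"series": [[[0,0,0.2,0,0,0],[0,0,0.2,0,0,0],[0,0,0.2,0,0,0],[0,0,0.12,0,0,0],[0,0,0,0,0,0]]]}}

```text
clock: 12.6
eef_pos: [479.4, -0.5, 53.1]
tool_rot: [3.142, 0.006, -0.058]
force: [0.7, -0.4, -0.2]
width: 17.6
```

Request:
{"api": "apply_moves", "payload": {"series": [[[0,0.3,0,0,0,0],[0,0.33,0,0,0,0],[0,0.33,0,0,0,0],[0,0.33,0,0,0,0],[0,0.33,0,0,0,0]]]}}

```text
clock: 13.22
eef_pos: [475.1, -82.7, 53.7]
tool_rot: [3.142, 0.005, -0.058]
force: [0.1, 0.1, -0.3]
width: 17.7
```

Request:
{"api": "apply_moves", "payload": {"series": [[[0,0.33,0,0,0,0],[0,0.33,0,0,0,0],[0,0.33,0,0,0,0],[0,0.3,0,0,0,0],[0,0.2,0,0,0,0]]]}}

```text
clock: 13.85
eef_pos: [470.8, -156.8, 53.7]
tool_rot: [3.141, 0.005, -0.058]
force: [-0.3, -0.8, 1.0]
width: 18.2
```

Request:
{"api": "apply_moves", "payload": {"series": [[[0,0,0,0,0,0],[0,-0.2,-0.6,0,0,0],[0,-0.2,-0.6,0,0,0],[0,-0.3,-0.6,0,0,0],[0,-0.4,-0.6,0,0,0]]]}}

```text
clock: 14.48
eef_pos: [474.5, -99.6, 174.6]
tool_rot: [-3.141, 0.006, -0.057]
force: [-0.9, 1.0, -0.2]
width: 18.0
```

```bash
python3 caps.py;python3 plan.py '[[501,163,175,5]]'
```

```text
top blue 109 [356.2 183.6] [ 637.5 -124.3   57. ]
top blue 265 [229.2 255.6] [500.9 118.2  57. ]
top orange 18 [296.6 222.4] [562.9  -9.   57. ]
side blue 52 [282.1 147.7] [ 625.5 -111.6   57. ]
side blue 306 [256.5 255.2] [499.7 115.9  57. ]
side orange 72 [307.4 162.1] [ 563.3 -109.9   57. ]
side orange 125 [356.5 190. ] [ 452.2 -107.3   57. ]
at [476.7 -97.8 176.1] [-179.9    0.    -3. ] t 14.57 w 17.8 F [ 0.9  0.1 -0.6]Traceback (most recent call last):
  File "plan.py", line 18, in <module>
    if __name__=="__main__": plan(json.loads(sys.argv[1]))
                             ~~~~^^^^^^^^^^^^^^^^^^^^^^^^^
  File "plan.py", line 14, in plan
    r=np.r_[d/50,np.degrees(w)/6].round(2)+0.0; assert abs(r).max()<=1 and np.linalg.norm(d)<62,(d,r)
                                                       ^^^^^^^^^^^^^^^^^^^^^^^^^^^^^^^^^^^^^^^^
AssertionError: (array([  2.1215268 , -52.35028791,   0.29298831]), array([ 0.04, -1.05,  0.01, -0.01,  0.  ,  0.02]))
```

Request:
{"api": "apply_moves", "payload": {"series": [[[0.04,-0.9,0,0,0,0],[0.04,-0.9,0,0,0,0],[0.04,-0.9,0,0,0,0],[0.04,-0.9,0,0,0,0],[0.04,-0.9,0,0,0,0]]]}}

```text
clock: 15.2
eef_pos: [497.0, 124.7, 172.8]
tool_rot: [3.141, 0.006, -0.057]
force: [0.7, -0.5, 0.5]
width: 17.6
```

Request:
{"api": "apply_moves", "payload": {"series": [[[0.03,-0.7,0,0,0,0],[0,0,0.7,0,0,0],[0,0,0.6,0,0,0],[0,0,0.4,0,0,0],[0,0,0,0,0,0]]]}}

```text
clock: 15.82
eef_pos: [498.9, 157.6, 86.6]
tool_rot: [3.14, 0.01, -0.057]
force: [-0.1, -0.7, -0.6]
width: 18.0
```

```bash
python3 plan.py '[[500,162,53.5,5]]'; python3 - <<'E'
from h import *
cv2.imwrite("pics/s4.png",viewer.get_image("side"))
E
```

```text
at [498.9 157.6  86.6] [179.9   0.5  -3.3] t 15.82 w 18.0 F [-0.1 -0.7 -0.6]
[[[0.0, -0.02, 0.13, 0.02, 0.09, -0.02], [0.0, -0.02, 0.13, 0.0, 0.0, 0.0], [0.01, -0.02, 0.13, 0.0, 0.0, 0.0], [0.0, -0.01, 0.14, 0.0, 0.0, 0.0], [0.01, -0.02, 0.13, 0.0, 0.0, 0.0]]]
```

View pics/s4.png

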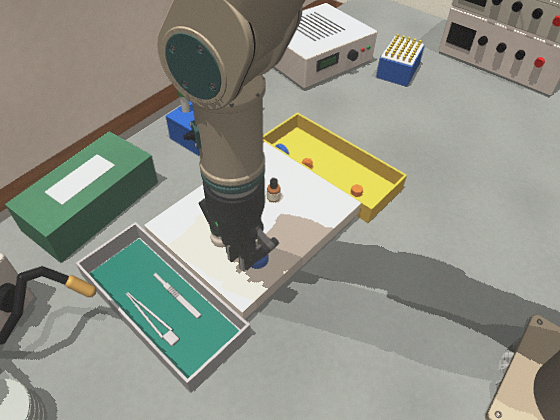

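Three caps are in the tray at (283,149), (307,163) and (357,190). The fingers stand behind the last blue cap.

Request:
{"api": "apply_moves", "payload": {"series": [[[0,-0.03,0.2,0,0.05,0],[0.02,-0.03,0.2,0,0,0],[0,-0.03,0.15,0,0,0],[0,0,0.1,0,0,0],[0,0,0,0,0,0]]]}}

```text
clock: 16.5
eef_pos: [501.6, 162.5, 55.7]
tool_rot: [3.141, 0.001, -0.057]
force: [0.4, 0.1, 0.2]
width: 17.9
```

Request:
{"api": "apply_moves", "payload": {"series": [[[0,0.3,0,0,0,0],[0,0.33,0,0,0,0],[0,0.33,0,0,0,0],[0,0.33,0,0,0,0],[0,0.33,0,0,0,0]]]}}

```text
clock: 17.12
eef_pos: [497.1, 80.3, 56.2]
tool_rot: [3.142, -0.0, -0.058]
force: [1.3, 0.7, 0.3]
width: 18.2
```

Request:
{"api": "apply_moves", "payload": {"series": [[[0,0.33,0,0,0,0],[0,0.33,0,0,0,0],[0,0.33,0,0,0,0],[0,0.33,0,0,0,0],[0,0.33,0,0,0,0]]]}}

```text
clock: 17.75
eef_pos: [492.4, -1.7, 56.1]
tool_rot: [-3.142, -0.0, -0.057]
force: [0.2, 0.4, 0.0]
width: 17.7
```

Request:
{"api": "apply_moves", "payload": {"series": [[[0,0.33,0,0,0,0],[0,0.33,0,0,0,0],[0,0.33,0,0,0,0],[0,0.33,0,0,0,0],[0,0.33,0,0,0,0]]]}}

```text
clock: 18.38
eef_pos: [487.7, -84.1, 56.1]
tool_rot: [3.142, -0.0, -0.057]
force: [-0.6, -0.2, -0.2]
width: 17.9
```

Request:
{"api": "apply_moves", "payload": {"series": [[[0,0.33,0,0,0,0],[0,0.33,0,0,0,0],[0,0.33,0,0,0,0],[0,0.3,0,0,0,0],[0,0,0,0,0,0]]]}}

```text
clock: 19.0
eef_pos: [483.8, -149.0, 56.1]
tool_rot: [3.141, -0.0, -0.06]
force: [0.6, 0.3, 0.4]
width: 18.1
```

Request:
{"api": "apply_moves", "payload": {"series": [[[0,0,0,0,0,0],[0,-0.2,-0.6,0,0,0],[0,-0.2,-0.8,0,0,0],[0,-0.4,-0.8,0,0,0],[0,-0.8,-0.4,0,0,0]]]}}

```text
clock: 19.62
eef_pos: [489.5, -67.4, 188.2]
tool_rot: [3.141, -0.003, -0.059]
force: [0.5, 0.2, -0.8]
width: 17.8
```

Request:
{"api": "apply_moves", "payload": {"series": [[[0,-0.9,0,0,0,0],[0,-0.9,0,0,0,0],[0,-0.9,0,0,0,0],[0,-0.9,0,0,0,0],[0,-0.9,0,0,0,0]]]}}

```text
clock: 20.25
eef_pos: [500.8, 159.7, 186.1]
tool_rot: [-3.141, 0.0, -0.055]
force: [0.2, -0.5, -0.1]
width: 17.6
```

```bash
python3 - <<'E'
from caps import *
A=viewer.get_image("side");B=viewer.get_image("top")
cv2.imwrite("pics/s5.png",np.vstack([cv2.resize(A[90:290,60:420],None,fx=1.6,fy=1.6,interpolation=2),cv2.resize(B[140:310,120:420],(576,278))]))
for c,i in(("side",A),("top",B)):
    for b in blobs(c,i): print(c,*b)
    for n,z in(("bottle",69),("jar",68)):
        for r in viewer.find_in(c,n)[:1]: print(n,r["score"],atz(c,np.array(r["location"])*[560,420],z))
E
```

```text
side blue 52 [282.1 147.7] [ 625.5 -111.6   57. ]
side blue 187 [348.7 184.5] [ 470.5 -110.    57. ]
side orange 72 [307.5 162.2] [ 562.9 -109.7   57. ]
side orange 75 [358.1 191.3] [ 448.2 -106.3   57. ]
bottle 0.48 [565.4 -18.9  69. ]
jar 0.68 [542.3 249.3  68. ]
top blue 107 [356.2 183.6] [ 637.4 -124.3   57. ]
top blue 244 [362.8 263.4] [ 484.6 -130.5   57. ]
top orange 84 [362.9 213.1] [ 579.5 -134.6   57. ]
top orange 21 [296.2 222.5] [562.6  -8.3  57. ]
top orange 33 [368.6 273.8] [ 465.7 -140.2   57. ]
bottle 0.68 [567.5   1.4  69. ]
jar 0.54 [574.2 121.7  68. ]
```

View pics/s5.png

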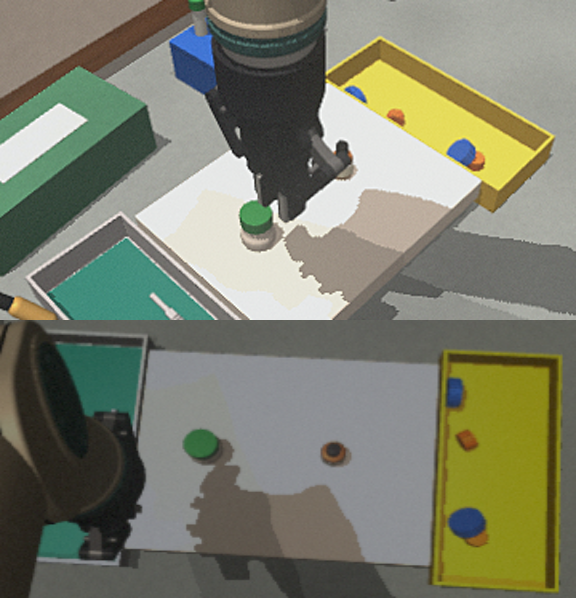

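```bash
python3 - <<'E'
from h import *
for n,a,b in(("blue2",(362.8,263.4),(348.7,184.5)),("blue1",(356.2,183.6),(282.1,147.7)),("or",(362.9,213.1),(307.5,162.2))):
    o1,d1=ray("top",a);o2,d2=ray("side",b); s=np.linalg.lstsq(np.c_[d1,-d2],o2-o1,rcond=None)[0]; print(n,(o1+d1*s[0]).round(),(o2+d2*s[1]).round())
ctrl.finish_job()
E
```

```text
blue2 [ 487. -135.   27.] [ 483. -137.   27.]
blue1 [ 642. -127.   38.] [ 638. -129.   38.]
or [ 586. -140.   22.] [ 583. -142.   21.]
the job is handed in; nothing more can be done
```

All four caps were swept off the -y end of the board and lie in the yellow tray, and I handed the job in at about 20.5 s. I pushed them one at a time with the fingers nearly shut, the far row first and then the near row.

**Last checks**
- **Caps:** both final pictures show all four inside the tray. Estimated heights for the three I checked are about 22 mm (orange), 27 mm (last blue) and 38 mm (first blue). The first blue stands on edge near the tray's inner wall, so only its top shows from the side and that height is rough. The last blue seems to rest partly on an orange cap.
- **Jar and bottle:** both are standing where they were, within about 5 mm by the top view. The side view's network detections disagreed: the bottle was partly hidden by the arm, and the jar detection was plainly false.
- **Instruments:** the tray was never touched. The arm hid part of it in the last pictures, but the earlier side picture at about 15.8 s shows the instruments unmoved.

**One fault:** on the second descent I did not re-read the height before going down, and the fingertips pressed on the board. The wrist force read 119.9 N at the end of that move, against the 120 N limit. I lifted off at once, but the peak within the move may have gone over the limit. Every later reading was within about 1.5 N.

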